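# Stand the knocked-over lantern-pole rack back on its drip sheet

### The job

The wooden drying rack for lantern poles has been knocked over onto its long side. By light pushing alone, without gripping or picking it up, tip it back onto its base so that the pole holes face up, and push it along the bench until its whole base stands on the brown paper drip sheet. Leave the brush pot, the two paint jars and the pliers where they are.

Things in the scene. Friction and masses are not known exactly. Their poses are not given: they have to be found in the camera images.
- rack: Loose rack of pale wood, 120 (its x) by 180 (its y) by 60 mm tall (its z): 24 mm base board, steel ballast under it, end cheeks, 14 mm top board with seven 13 mm holes. 0.7 to 0.9 kg, friction on the bench 0.5 to 0.7. Origin: centre of its underside; z points to the holes. At the start it lies on its own -x side, x up, holes within 25 degrees of facing -x (the robot), origin 60 mm up.
- rack_push (a point): Middle of the top board's edge that is uppermost (120 mm up) at the start: rack's own x = 60, y = 0, z = 60 mm. A push of 1 to 3 N on the holed face up to 20 mm below it, level, towards the underside, tips the rack without sliding. Past about 18 degrees it falls onto its base by itself and stands with its underside's centre 60 mm farther along the push. Pushed low, it only slides.
- sheet: Flat sheet of brown kraft paper, fixed on the bench, 280 mm (its x) by 300 mm (its y), less than 1 mm thick: things slide over it as over the bench. Its origin is its centre. It lies to the right or to the left of the rack.
- rack_c1 (a point): Underside corner of the rack at its own x = -60, y = -90 mm. It belongs to the long edge that stays on the bench while the rack lies, tips and stands (height 0).
- rack_c2 (a point): Underside corner of the rack at its own x = -60, y = 90 mm. It belongs to the long edge that stays on the bench while the rack lies, tips and stands (height 0).
- rack_c3 (a point): Underside corner of the rack at its own x = 60, y = 90 mm. It is up at about 120 mm while the rack lies, and at height 0 when the rack stands.
- rack_c4 (a point): Underside corner of the rack at its own x = 60, y = -90 mm. It is up at about 120 mm while the rack lies, and at height 0 when the rack stands.
- brush_pot: Bystander: loose bamboo pot, 80 mm across and 110 mm tall, with brushes standing in it to about 210 mm. Origin at the centre of its underside, z up.
- jar_a: Bystander: loose paint jar with a black lid, 72 mm across, 77 mm tall. Origin at the centre of its underside, z up.
- jar_b: Bystander: a second loose paint jar like jar_a. Origin at the centre of its underside, z up.
- pliers: Bystander: loose needle-nose pliers lying flat, about 170 mm long and 55 mm wide, 12 mm high. Origin at the pivot, nose along its x.

How it is judged:
At the end, for the whole second after the job is handed in: The rack stands at rest on its base, holes up (within 3.5 degrees of upright), and all four corners of its underside are on the drip sheet (at most 5 mm over its edge) (angle between rack's own z axis and vertical below 0.06 rad and x of rack_c1 in the frame of sheet between -0.145 and 0.145 m and y of rack_c1 in the frame of sheet between -0.155 and 0.155 m and x of rack_c2 in the frame of sheet between -0.145 and 0.145 m and y of rack_c2 in the frame of sheet between -0.155 and 0.155 m and x of rack_c3 in the frame of sheet between -0.145 and 0.145 m and y of rack_c3 in the frame of sheet between -0.155 and 0.155 m and x of rack_c4 in the frame of sheet between -0.145 and 0.145 m and y of rack_c4 in the frame of sheet between -0.155 and 0.155 m and linear speed of rack below 0.02 m/s and angular speed of rack below 0.1 rad/s); the robot touches nothing.
It fails at once if the rack is lifted: either end of the long edge it tips about rises more than 20 mm off the bench (height (world z) of any of rack_c1, rack_c2 above 0.02 m).
It fails at once if the fingers squeeze or ram the rack with more than 40 N (contact force between the fingers and rack above 40 N).
It fails at once if the brush pot, a paint jar or the pliers is moved more than 20 mm or tipped over (distance of any of brush_pot, jar_a, jar_b, pliers from where it was at the start of the episode above 0.02 m or angle between any of brush_pot, jar_a, jar_b, pliers's own z axis and vertical above 0.3 rad).
It also fails if it takes over 67 s, if anything falls off the work surface, if the arm or the gripper's body presses on something with over 40 N, if the wrist force passes 120 N, or if a joint passes its speed limit or range.

### The arm

A 6-joint arm with a two-finger parallel gripper is mounted at the origin on the work surface. World frame = base frame: x ahead of the robot, y to its left, z up, the work surface at z = 0. Lengths are in m, angles in rad, forces in N, time in s.
With the tool pointing down it reaches from about 0.4 to 0.825 m from the base axis. Payload 7 kg.
Tool frame: the origin (TCP) lies on the mounting face of the last link; the fingertips stand 173 mm ahead of it and the grasp point (between the pads) lies 155 mm ahead of it (env.grasp_offset is the distance from the TCP to the grasp point, in m); z points along the fingers, y is the line along which they close (so a half turn about z gives the same grasp; the last joint's range is limited). The gripper opens to 85 mm and grips with 20 to 120 N. Pads are 22 mm wide; open, the fingers measure 114 mm over their backs; the gripper's body (76 mm by 85 mm) begins 54 mm behind the grasp point. The pads swing forward as they close: fully open they stand 13 mm farther back than shut.
Start: joints at [1.413, 0.359, 0.012, 0, -1.224, -0.288], TCP at [0.291, 0.609, 0.405] pointing down, gripper open.
Joint ranges: [-3.07, 3.07], [-1.43, 2.12], [-1.02, 1.25], [-3.03, 1.67], [-3.05, -0], [-3.03, 3.03]. Speed limits (rad/s): [2.39, 2.39, 3.01, 3.14, 3.14, 3.14].

### API

Orientations are given as a 3x3 rotation matrix whose columns are the frame's x, y, z axes.
In Python, from plant import env gives the robot as it stands. The module is installed in compiled form; this text tells all that it offers.
- The arm moves only by the tool send_rows, never from a script. Its argument "increments" is text: rows parted by semicolons, each of 6 numbers parted by spaces: the shift along the tool's x, y, z in cm, then the turn, a rotation vector about the tool's x, y, z in degrees. In form: tx ty tz wx wy wz; .... A call has 1 to 5 rows; each row is the pose to reach, as a shift and turn from the pose commanded when the call began, along the tool's axes at that moment; what a row does not reach only later rows make up. A row lasts 1/10 s, in which the tool goes at most 50 mm and 8.59 degrees, less where a joint would pass 70% of its speed; a pose out of reach is approached as far as the arm can. A call with a gripper value outside its range is refused whole. "jaw" is the closure in counts, from 0 (fully open) to 255 (shut), set as the call begins (left out, the last holds). The fingers move at their own pace and stop on an object; "grip_force" is the grip in N (left out, the last holds). Time passes only in rows, so rows that repeat a pose let the fingers close. It gives the time, the measured TCP pose, the force, the opening and the grip force at its end, in the units of the state.
- env.read_state(): the state, without advancing time (a new reading comes with each control period).
- env.capture(name): name is "scene" or "top" or "wrist"; returns a dict with "color" (480x640x3 uint8, red, green, blue), "mtx" (3x3 intrinsics, pixels), "distortion" ([k1, k2, p1, p2, k3] as OpenCV has them; the pictures are not rectified), "eye" and "attitude" of the camera in the world. Camera axes: x right, y down, z forward; pixel columns grow to the right and rows downward; lengths in m; the calibration is good to about 2 mm. A picture is of the moment at which its call begins. There is no depth.
- env.finish_job(): hands the job in; it is judged then, once.
The state is a dict: "time": time; "q": joint angles; "dq": joint speeds; "tau": joint torques, N m; "tcp_pos": TCP position; "tool_rot": TCP orientation; "force": force on the tool from outside, world axes, zero at the start; "wrist_torque": the same for the moment, N m; "finger_gap": finger opening in m; "grasp_force": force on a finger pad.
Only numpy, scipy, OpenCV 4.12 (cv2) and the standard library are available. Lean on these libraries where they do the work, as an engineer would, in place of code of your own. Each camera call takes 0.05 s, during which the arm holds its last target. There are 200 camera calls.

## Working session

There is one attempt and no reset: what is moved stays moved. The work goes in short steps, Python scripts to look and compute and a tool call to move; the robot and the scene stay as the last step left them, time stands still between calls to the robot, and variables do not carry over. Pictures are saved under pics/ and viewed, at most 10 in all, crops included, and the job is handed in when it is done.

Besides the shell and the picture viewer there is one more tool, called after ">>>" as name(argument=value, ...), one argument or row to a line, values as JSON. send_rows: Moves the arm, as the interface text tells. Its arguments: {"type":"object","properties":{"increments":{"type":"string"},"jaw":{"type":"number"},"grip_force":{"type":"number"}},"required":["increments"]}

```bash
mkdir -p pics
cat > h.py <<'E'
import numpy as np, cv2, json, pickle
from plant import env
def cap(n,f):
    c=env.capture(n); cv2.imwrite('pics/'+f+'.png',c['color'][:,:,::-1]); pickle.dump({k:c[k] for k in c},open('pics/'+f+'.pkl','wb')); return c
def load(f): return pickle.load(open('pics/'+f+'.pkl','rb'))
def pix(c,uv,z):
    n=cv2.undistortPoints(np.array(uv,float).reshape(-1,1,2),np.array(c['mtx']),np.array(c['distortion'])).reshape(-1,2)
    z=np.broadcast_to(z,(len(n),)); e=np.array(c['eye']); R=np.array(c['attitude'])
    if R.shape!=(3,3): print(R)
    d=np.c_[n,np.ones(len(n))]@R.T
    return e+d*((z-e[2])/d[:,2])[:,None]
def proj(c,P):
    R=np.array(c['attitude']);t=-R.T@np.array(c['eye'])
    return cv2.projectPoints(np.array(P,float).reshape(-1,1,3),cv2.Rodrigues(R.T)[0],t,np.array(c['mtx']),np.array(c['distortion']))[0].reshape(-1,2)
E
python3 - <<'E'
from h import *
for n in('top','scene'):
    c=cap(n,n+'1'); print(n,c['eye'],c['attitude'])
print(env.read_state())
E
```

```text
top [0.22876235 0.00605075 1.66610255] [[ 0.01861046 -0.98112031  0.19250087]
 [-0.99973492 -0.0208708  -0.00972069]
 [ 0.01355481 -0.19226894 -0.98124866]]
scene [ 1.16029849 -0.54744696  1.12765063] [[ 0.67156584  0.56961688 -0.47385222]
 [ 0.740857   -0.52606879  0.41759135]
 [-0.01141178 -0.63149682 -0.77529448]]
{'time': 0.1, 'q': array([ 1.41309640e+00,  3.59326458e-01,  1.11616912e-02, -3.27482842e-04,
       -1.22411196e+00, -2.88141829e-01]), 'dq': array([-0.00069805, -0.00047787,  0.00290414,  0.00214878, -0.00074086,
       -0.00151393]), 'tau': array([-1.89465849e-03, -5.84763229e+01,  2.94109476e+01,  6.95451021e+00,
       -3.14609169e-03,  9.65760165e-06]), 'tcp_pos': array([0.2909711 , 0.60887504, 0.40385141]), 'tool_rot': array([[ 9.02199954e-01, -4.31317696e-01, -5.36666675e-04],
       [-4.31318012e-01, -9.02198855e-01, -1.41364078e-03],
       [ 1.25548225e-04,  1.50686065e-03, -9.99998857e-01]]), 'force': array([-0.68949797, -0.88605939,  0.53566688]), 'wrist_torque': array([-0.02675351,  0.04519361,  0.01648396]), 'grasp_force': 0.0, 'finger_gap': 0.08527126599991555}
```

View pics/top1.png

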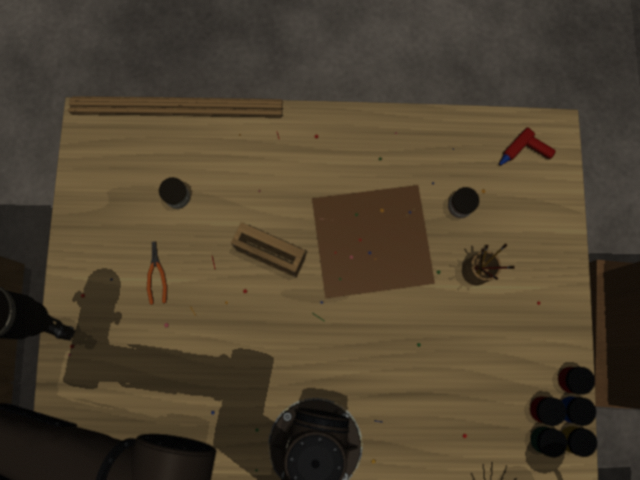

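View pics/scene1.png

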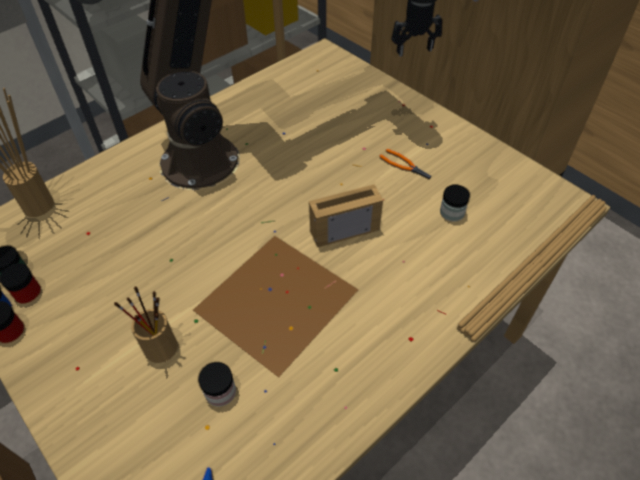

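The top view shows the rack near (268,249), the sheet corners at about (313,198), (417,185), (434,284), (325,297), and the jars at (174,192) and (463,202). The pot is at about (480,265) and the pliers at (156,275). Next I'll enlarge the rack and sheet.

Run:
```python
import cv2,numpy as np
a=cv2.imread('pics/top1.png')[175:310,225:445]; a=cv2.resize(a,None,fx=3.6,fy=3.6,interpolation=3)
b=cv2.imread('pics/scene1.png')[180:250,300:390]; b=cv2.resize(b,None,fx=8,fy=8,interpolation=3)
cv2.imwrite('pics/ca.png',np.clip(a*1.7,0,255)); cv2.imwrite('pics/cb.png',np.clip(b*1.3,0,255))
```

```text
[ WARN:0@0.027] global loadsave.cpp:1063 imwrite_ Unsupported depth image for selected encoder is fallbacked to CV_8U.
```

View pics/ca.png

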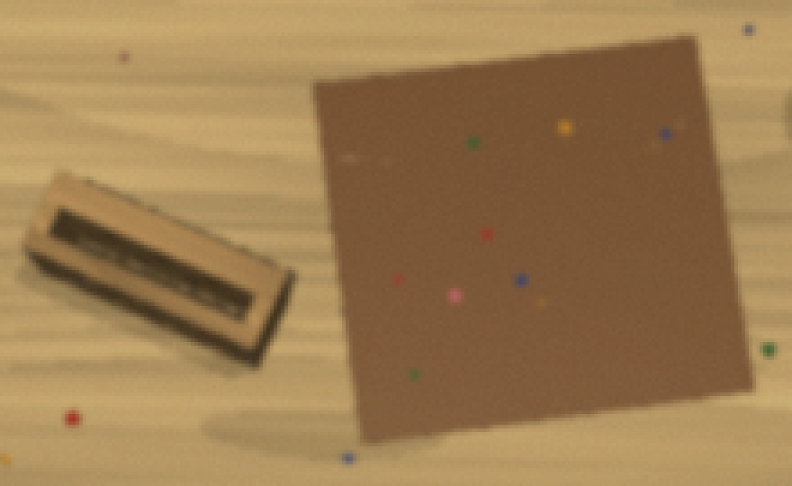

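View pics/cb.png

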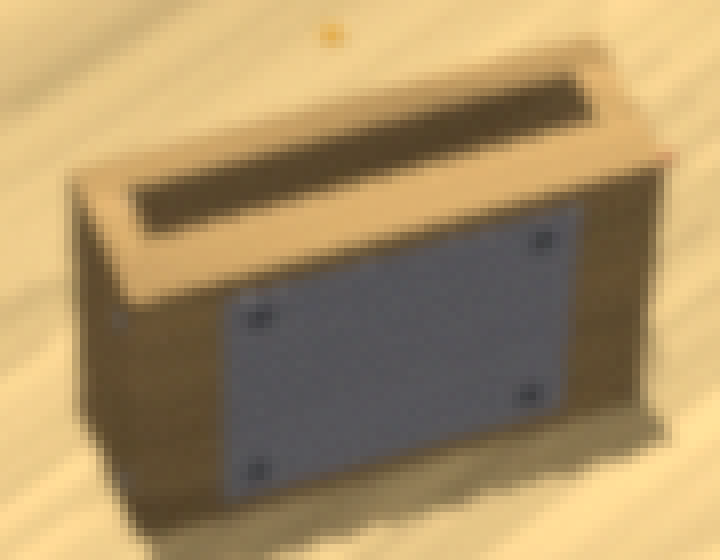

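The crops give the rack's top-face corners as about (62,172), (292,272), (245,348) and (25,245) in crop A. Crop B shows them at (75,178), (130,303), (663,165) and (600,42), with the bottom underside corners at (148,533) and (637,408).

```bash
cat > m.py <<'E'
from h import *
from scipy.optimize import least_squares
ct=load('top1');cs=load('scene1')
A=lambda l:np.array(l)/3.6+[225,175]-0.36
B=lambda l:np.array(l)/8+[300,180]-.44
# rack local corners
loc=np.array([[60,90,0],[60,-90,0],[60,-90,60],[60,90,60],[-60,-90,0],[-60,90,0]])/1000.
def pose(p):
    x,y,th=p # underside line foot (on bench), th: z_local dir = (-cos,-sin)
    z=np.array([-np.cos(th),-np.sin(th),0]);xx=np.array([0,0,1.]);yy=np.cross(z,xx)
    return np.array([x,y,.06])+loc@np.array([xx,yy,z])
mt=A([[62,172],[292,272],[245,348],[25,245]])
ms=B([[663,165],[130,303],[75,178],[600,42],[148,533],[637,408]])
def f(p):
    P=pose(p); return np.r_[(proj(ct,P[:4])-mt).ravel(),(proj(cs,P)-ms).ravel()]
if __name__=='__main__':
    r=least_squares(f,[.6,.1,0],loss='soft_l1'); print(r.x,np.degrees(r.x[2])); print(np.round(f(r.x).reshape(-1,2),1)); print(np.round(pose(r.x),3))
    S=pix(ct,A([[315,83],[696,37],[753,389],[362,442]]),0.); print('sheet',S.round(3),S.mean(0),[np.linalg.norm(S[i]-S[i-1]) for i in range(4)])
    print('jars',pix(ct,[[174,192],[463,202]],.077),'pot',pix(ct,[[475,262]],.0),'pl',pix(ct,[[154,262]],0))
E
python3 m.py
```

```text
[ 0.52792233  0.11852482 -0.40935273] -23.45418384720228
[[-0.1 -1.3]
 [ 0.1 -0. ]
 [ 3.1  0.3]
 [-0.2 -0.6]
 [ 1.1 -0.6]
 [ 0.1 -0.2]
 [-0.6 -1.4]
 [-0.2 -1.2]
 [-1.5  1.3]
 [ 0.7 -0.4]]
[[0.564 0.201 0.12 ]
 [0.492 0.036 0.12 ]
 [0.437 0.06  0.12 ]
 [0.509 0.225 0.12 ]
 [0.492 0.036 0.   ]
 [0.564 0.201 0.   ]]
sheet [[ 0.66   0.025  0.   ]
 [ 0.704 -0.27   0.   ]
 [ 0.43  -0.31   0.   ]
 [ 0.385 -0.017  0.   ]] [ 0.54476921 -0.14298771  0.        ] [np.float64(0.27806923053393934), np.float64(0.2975817210865943), np.float64(0.2762699409677642), np.float64(0.2969600944633679)]
jars [[ 0.64818658  0.39023736  0.077     ]
 [ 0.63769668 -0.37701045  0.077     ]] pot [[ 0.48916322 -0.42462336  0.        ]] pl [[0.47095651 0.45081107 0.        ]]
```

```bash
cat > g.py <<'E'
import sys
from h import *
# args: x y z yawdeg(of tool y, mod 180) -> increments in tool cm/deg
def go(x,y,z,yaw):
    s=env.read_state();R=np.array(s['tool_rot']);Y=np.radians(yaw)
    y0=np.array([np.cos(Y),np.sin(Y),0])
    best=None
    for sg in(1,-1):
        yy=sg*y0;zz=np.array([0,0,-1.]);T=np.c_[np.cross(yy,zz),yy,zz]
        w=np.degrees(cv2.Rodrigues(R.T@T)[0].ravel())
        if best is None or np.linalg.norm(w)<np.linalg.norm(best): best=w
    print('t',s['time'],'d cm',np.round(R.T@(np.array([x,y,z])-s['tcp_pos'])*100,2),'w',np.round(best,1),'pos',np.round(s['tcp_pos'],4),'F',np.round(s['force'],1),'q6',s['q'][5].round(2))
if __name__=='__main__': go(*map(float,sys.argv[1:]))
E
python3 g.py .436 .158 .272 66.55
```

```text
t 0.1 d cm [32.53 34.4  13.24] w [ 0.1 -0.  -2.1] pos [0.291  0.6089 0.4039] F [-0.7 -0.9  0.5] q6 -0.29
```

>>> send_rows(
  increments="4 4.2 0 0 0 0;8 8.5 0 0 0 -1;12 12.7 0 0 0 -2;15 16 0 0 0 -2;17.5 18.5 0 0 0 -2",
  jaw=0,
)

```text
time: 0.6
tcp_pos: [0.3677, 0.369, 0.4044]
tool_rot: [[0.917, -0.399, -0.0], [-0.399, -0.917, -0.0], [-0.0, 0.0, -1.0]]
force: [1.3, 0.6, -0.1]
finger_gap: 0.0857
grasp_force: 0.0
```

```bash
python3 g.py .436 .158 .272 66.55
```

```text
t 0.6 d cm [14.68 16.62 13.25] w [ 0.   0.  -0.1] pos [0.3677 0.369  0.4044] F [ 1.3  0.6 -0.1] q6 -0.0
```

>>> send_rows(
  increments="3.5 4 0 0 0 0;7 8 2 0 0 0;10.5 12 5 0 0 0;13 15 8 0 0 0;14.6 16.6 10 0 0 0",
)

```text
time: 1.1
tcp_pos: [0.4352, 0.1586, 0.3044]
tool_rot: [[0.917, -0.399, 0.001], [-0.399, -0.917, 0.001], [0.001, -0.002, -1.0]]
force: [1.3, 0.6, -0.4]
finger_gap: 0.0854
grasp_force: 0.0
```

>>> send_rows(
  increments="0 0 2 0 0 0;0 0 3.2 0 0 0;0 0 3.2 0 0 0;0 0 3.2 0 0 0",
)

```text
time: 1.5
tcp_pos: [0.4353, 0.1607, 0.2729]
tool_rot: [[0.917, -0.399, -0.0], [-0.399, -0.917, -0.0], [-0.0, 0.001, -1.0]]
force: [0.4, 0.8, -0.4]
finger_gap: 0.0855
grasp_force: 0.0
```

```bash
python3 - <<'E'
from h import *
c=cap('scene','scene2')['color'][120:270,240:440]
w=cap('wrist','wrist2')['color']
a=cv2.resize(c,(600,450),interpolation=3)
cv2.imwrite('pics/s2.png',np.clip(a[:,:,::-1]*1.3,0,255).astype('uint8'))
E
python3 g.py .436 .158 .272 66.55
```

```text
t 1.6 d cm [0.17 0.26 0.15] w [-0.1 -0.  -0.1] pos [0.4354 0.161  0.2735] F [-0.2  0.3 -0.2] q6 0.38
```

View pics/s2.png

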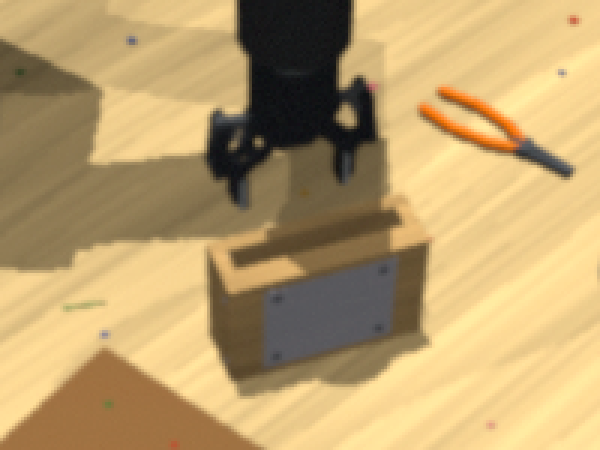

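The image shows the open fingers behind the rack's holed face, square to it, with the tips at crop (242,207) and (345,182).

Run:
```python
from h import *
c=load('scene2');t=np.array([.4354,.161])
for h in(.1,.115,.13):
    print(h,[(proj(c,[[*(t+s*.046*np.array([.398,.917])),h]])-[240,120])[0]*3 for s in(-1,1)])
```

```text
0.1 [array([241.04147015, 210.99665771]), array([339.56656821, 186.2048362 ])]
0.115 [array([240.90144749, 198.87980182]), array([340.21570174, 174.04996874])]
0.13 [array([240.75907672, 186.56603882]), array([340.87440054, 161.70085034])]
```

>>> send_rows(
  increments="0.8 0.2 -0.3 0 0 0;1.6 0.3 -0.4 0 0 0;2 0.3 -0.4 0 0 0;2.3 0.3 -0.4 0 0 0;2.6 0.3 -0.4 0 0 0",
)

```text
time: 2.1
tcp_pos: [0.4582, 0.1472, 0.2767]
tool_rot: [[0.917, -0.4, -0.0], [-0.4, -0.917, -0.0], [-0.0, 0.0, -1.0]]
force: [0.1, 0.5, -0.4]
finger_gap: 0.0853
grasp_force: 0.0
```

>>> send_rows(
  increments="0.3 0 0 0 0 0;0.6 0 0 0 0 0;0.9 0 0 0 0 0;1.2 0 0 0 0 0;1.5 0 0 0 0 0",
)

```text
time: 2.6
tcp_pos: [0.4718, 0.1414, 0.2767]
tool_rot: [[0.917, -0.399, 0.0], [-0.399, -0.917, 0.0], [0.0, -0.0, -1.0]]
force: [-1.4, 0.8, 1.2]
finger_gap: 0.0852
grasp_force: 0.7
```

>>> send_rows(
  increments="0.4 0 0 0 0 0;0.8 0 0 0 0 0;1.2 0 0 0 0 0;1.6 0 0 0 0 0;2 0 0 0 0 0",
)

```text
time: 3.1
tcp_pos: [0.4903, 0.1332, 0.2767]
tool_rot: [[0.917, -0.4, -0.0], [-0.4, -0.917, -0.0], [0.0, 0.0, -1.0]]
force: [0.5, 0.2, -0.7]
finger_gap: 0.0856
grasp_force: 0.1
```

>>> send_rows(
  increments="0.4 0 0 0 0 0;0.8 0 0 0 0 0;1.2 0 0 0 0 0;1.6 0 0 0 0 0;2 0 0 0 0 0",
)

```text
time: 3.6
tcp_pos: [0.5086, 0.1253, 0.2767]
tool_rot: [[0.917, -0.399, -0.0], [-0.399, -0.917, -0.0], [-0.0, 0.0, -1.0]]
force: [0.5, 0.6, 0.3]
finger_gap: 0.0853
grasp_force: 0.0
```

Run:
```python
from h import *
c=cap('scene','scene3')['color'][120:270,240:440]
a=cv2.resize(c,(600,450),interpolation=3)
cv2.imwrite('pics/s3.png',np.clip(a[:,:,::-1]*1.3,0,255).astype('uint8'))
```

```text
(no output)
```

View pics/s3.png

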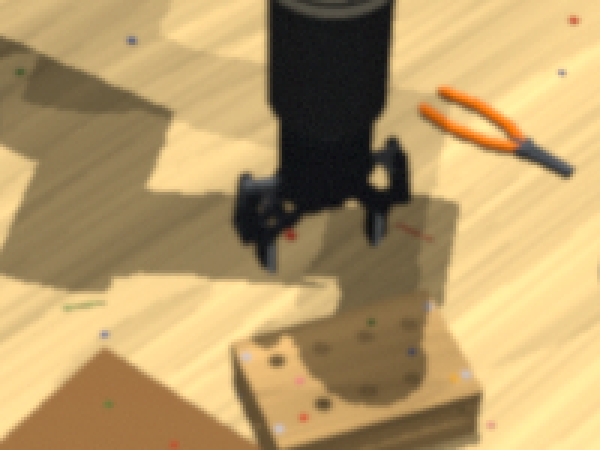

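The rack now stands on its base with the holes up. Its top corners are at crop (232,345), (430,297), (482,392) and (272,448).

Run:
```python
from h import *
c=load('scene3')
P=pix(c,np.array([[232,345],[430,297],[482,392],[272,448]])/3+[240,120],.06)[:,:2]
print(P.round(3),P.mean(0)); d=P[1]-P[0];e=P[2]-P[3];x=P[2]-P[1]
for v in(d,e,x): print(np.linalg.norm(v),np.degrees(np.arctan2(v[1],v[0])))
```

```text
[[ 0.499  0.033]
 [ 0.576  0.195]
 [ 0.676  0.151]
 [ 0.6   -0.015]] [0.58788933 0.09104207]
0.1789806284527028 64.76127123787042
0.18263312377771784 65.44863418357478
0.11007036111663726 -23.622056585042667
```

>>> send_rows(
  increments="-2 0 0 0 0 0;-2.5 0 3 0 0 0;-2.5 0 6 0 0 0;-2.5 0 8.5 0 0 0;-2.5 0 9.1 0 0 0",
)

```text
time: 4.15
tcp_pos: [0.4845, 0.1349, 0.1835]
tool_rot: [[0.917, -0.4, -0.004], [-0.4, -0.917, -0.002], [-0.002, 0.004, -1.0]]
force: [0.3, 0.4, 0.5]
finger_gap: 0.0853
grasp_force: 0.0
```

>>> send_rows(
  increments="1 0 0 0 0 0;2 0 0 0 0 0;2.6 0 0 0 0 0;3.1 0 0 0 0 0;3.5 0 0 0 0 0",
)

```text
time: 4.65
tcp_pos: [0.5181, 0.1212, 0.1863]
tool_rot: [[0.917, -0.4, 0.001], [-0.4, -0.917, 0.001], [0.001, -0.001, -1.0]]
force: [-4.0, 5.4, 3.1]
finger_gap: 0.0856
grasp_force: 2.8
```

>>> send_rows(
  increments="0.4 0 0 0 0 0;0.8 0 0 0 0 0;1.2 0 0 0 0 0;1.6 0 0 0 0 0;2 0 0 0 0 0",
)

```text
time: 5.15
tcp_pos: [0.535, 0.1133, 0.186]
tool_rot: [[0.917, -0.4, -0.002], [-0.4, -0.917, -0.0], [-0.001, 0.001, -1.0]]
force: [-7.7, 3.1, 4.9]
finger_gap: 0.0851
grasp_force: 3.8
```

>>> send_rows(
  increments="0.5 0 0 0 0 0;1 0 0 0 0 0;1.5 0 0 0 0 0;2 0 0 0 0 0;2.5 0 0 0 0 0",
)

```text
time: 5.65
tcp_pos: [0.5579, 0.1033, 0.1859]
tool_rot: [[0.917, -0.4, -0.002], [-0.4, -0.917, -0.0], [-0.002, 0.001, -1.0]]
force: [-6.3, 3.0, 6.0]
finger_gap: 0.0853
grasp_force: 3.8
```

>>> send_rows(
  increments="0.3 0 0 0 0 0;-1 0 0 0 0 0;-3 0 0 0 0 0;-4 0 -4 0 0 0;-4 0 -9 0 0 0",
)

```text
time: 6.15
tcp_pos: [0.5195, 0.1194, 0.2746]
tool_rot: [[0.917, -0.399, -0.005], [-0.399, -0.917, -0.003], [-0.004, 0.005, -1.0]]
force: [2.6, 0.9, 0.0]
finger_gap: 0.0856
grasp_force: 0.0
```

Run:
```python
from h import *
c=cap('scene','scene4')['color'][150:350,240:440]
a=cv2.resize(c,(600,600),interpolation=3)
cv2.imwrite('pics/s4.png',np.clip(a[:,:,::-1]*1.3,0,255).astype('uint8'))
```

```text
(no output)
```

View pics/s4.png

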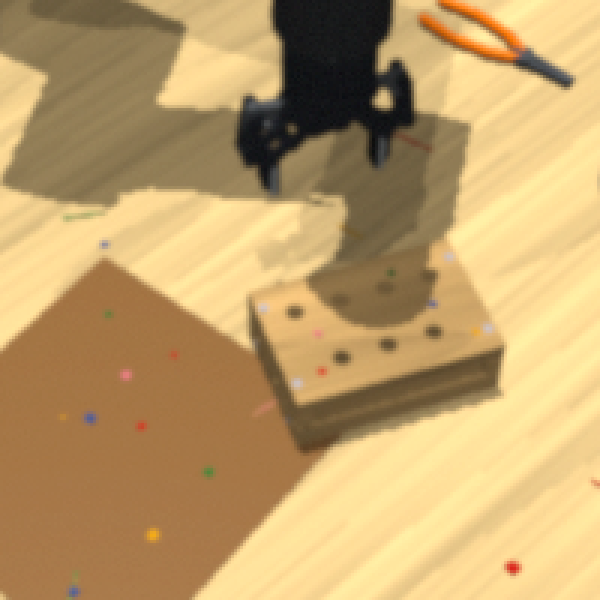

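The rack stands near the sheet, moved along the push. Its top corners are at (248,296), (446,240), (504,345) and (296,405).

```bash
python3 - <<'E'
from h import *
c=load('scene4')
P=pix(c,np.array([[248,296],[446,240],[504,345],[296,405]])/3+[240,150],.06)[:,:2]
C=P.mean(0);print(P.round(3),C); d=P[1]-P[0];e=P[2]-P[3];x=P[2]-P[1]
for v in(d,e,x): print(np.linalg.norm(v),np.degrees(np.arctan2(v[1],v[0])))
u=(d+e)/np.linalg.norm(d+e); print('contact tcp',C+u*.13, 'end',C-u*.237+u*.105,C-u*.237)
E
python3 g.py .63 .2 .28 -24.5
```

```text
[[ 0.541  0.013]
 [ 0.61   0.178]
 [ 0.718  0.131]
 [ 0.647 -0.032]] [0.62899474 0.07263623]
0.17870628903866315 67.05883251525087
0.178773600133999 66.37186890280451
0.1173910018976534 -23.361357955024417
contact tcp [0.6803838  0.19204797] end [ 0.57681508 -0.04861262] [ 0.53530853 -0.14506057]
t 6.2 d cm [  6.68 -11.54   0.57] w [  0.   -0.5 -88.9] pos [0.5229 0.1206 0.2846] F [2.5 0.9 8.9] q6 0.57
```

```bash
python3 g.py .685 .201 .28 -23.4
```

```text
t 6.2 d cm [ 11.69 -13.81   0.61] w [  0.   -0.5 -90. ] pos [0.5229 0.1206 0.2846] F [2.5 0.9 8.9] q6 0.57
```

>>> send_rows(
  increments="3 -1.5 0 0 0 -8.5;6 -3 0 0 0 -17;9 -5 0 0 0 -25.5;11 -7 0 0 0 -34;11.5 -9 0 0 0 -42.5",
)

```text
time: 6.7
tcp_pos: [0.6648, 0.1559, 0.2753]
tool_rot: [[0.944, 0.329, 0.0], [0.329, -0.944, -0.0], [0.0, 0.0, -1.0]]
force: [-0.2, -0.6, -0.4]
finger_gap: 0.0854
grasp_force: 0.0
```

```bash
python3 g.py .685 .201 .28 -23.4
```

```text
t 6.7 d cm [ 3.39 -3.59 -0.47] w [  0.   -0.  -47.4] pos [0.6648 0.1559 0.2753] F [-0.2 -0.6 -0.4] q6 1.39
```

>>> send_rows(
  increments="1.5 -1.5 0 0 0 -8.5;3.4 -3.6 0 0 0 -17;3.4 -3.6 0 0 0 -25.5;3.4 -3.6 0 0 0 -34;3.4 -3.6 0 0 0 -42.5",
)

```text
time: 7.2
tcp_pos: [0.6832, 0.2018, 0.2754]
tool_rot: [[0.472, 0.882, -0.0], [0.882, -0.472, -0.0], [-0.0, -0.0, -1.0]]
force: [-0.6, 0.1, 1.0]
finger_gap: 0.0855
grasp_force: 0.0
```

>>> send_rows(
  increments="0 0 0 0 0 -5;0 0 0 0 0 -5;0 0 0 0 0 -5",
)

```text
time: 7.5
tcp_pos: [0.6835, 0.2013, 0.2758]
tool_rot: [[0.402, 0.916, 0.0], [0.916, -0.402, 0.0], [0.0, 0.0, -1.0]]
force: [0.4, 0.6, 0.0]
finger_gap: 0.0853
grasp_force: 0.0
```

```bash
python3 g.py .685 .201 .185 -23.4
```

```text
t 7.5 d cm [0.03 0.15 9.08] w [ 0.  -0.  -0.3] pos [0.6835 0.2013 0.2758] F [0.4 0.6 0. ] q6 2.17
```

>>> send_rows(
  increments="0 0.1 3 0 0 0;0 0.1 6 0 0 0;0 0.1 8 0 0 0;0 0.1 9 0 0 0;-0.8 0.1 9 0 0 0",
)

```text
time: 8.0
tcp_pos: [0.6813, 0.1936, 0.1842]
tool_rot: [[0.4, 0.917, -0.002], [0.917, -0.4, -0.001], [-0.002, -0.001, -1.0]]
force: [-0.3, -0.1, -0.8]
finger_gap: 0.0858
grasp_force: 0.0
```

>>> send_rows(
  increments="-0.8 0 0 0 0 0;-1.4 0 0 0 0 0;-1.9 0 0 0 0 0;-2.4 0 0 0 0 0;-2.9 0 0 0 0 0",
)

```text
time: 8.5
tcp_pos: [0.67, 0.1665, 0.1864]
tool_rot: [[0.4, 0.917, 0.001], [0.917, -0.4, 0.001], [0.001, 0.001, -1.0]]
force: [2.3, 7.9, 0.8]
finger_gap: 0.0852
grasp_force: 4.1
```

>>> send_rows(
  increments="-0.6 0 0 0 0 0;-1.2 0 0 0 0 0;-1.8 0 0 0 0 0;-2.4 0 0 0 0 0;-3 0 0 0 0 0",
)

```text
time: 9.0
tcp_pos: [0.6586, 0.1398, 0.1864]
tool_rot: [[0.399, 0.917, 0.002], [0.917, -0.399, 0.001], [0.002, 0.002, -1.0]]
force: [1.8, 3.7, 1.3]
finger_gap: 0.085
grasp_force: 2.6
```

>>> send_rows(
  increments="-0.6 0 0 0 0 0;-1.2 0 0 0 0 0;-1.8 0 0 0 0 0;-2.4 0 0 0 0 0;-3 0 0 0 0 0",
)

```text
time: 9.5
tcp_pos: [0.6466, 0.1122, 0.1864]
tool_rot: [[0.399, 0.917, 0.002], [0.917, -0.399, 0.001], [0.002, 0.002, -1.0]]
force: [2.7, 4.9, 1.5]
finger_gap: 0.0858
grasp_force: 2.6
```

>>> send_rows(
  increments="-0.7 0 0 0 0 0;-1.4 0 0 0 0 0;-2.1 0 0 0 0 0;-2.8 0 0 0 0 0;-3.5 0 0 0 0 0",
)

```text
time: 10.0
tcp_pos: [0.6326, 0.0801, 0.1863]
tool_rot: [[0.399, 0.917, 0.002], [0.917, -0.399, 0.001], [0.002, 0.002, -1.0]]
force: [1.1, 4.0, 0.7]
finger_gap: 0.0854
grasp_force: 2.6
```

>>> send_rows(
  increments="-0.7 0 0 0 0 0;-1.4 0 0 0 0 0;-2.1 0 0 0 0 0;-2.8 0 0 0 0 0;-3.5 0 0 0 0 0",
)

```text
time: 10.5
tcp_pos: [0.6187, 0.048, 0.1863]
tool_rot: [[0.399, 0.917, 0.002], [0.917, -0.399, 0.001], [0.002, 0.002, -1.0]]
force: [2.7, 5.3, 1.2]
finger_gap: 0.0852
grasp_force: 2.6
```

>>> send_rows(
  increments="-0.7 0 0 0 0 0;-1.4 0 0 0 0 0;-2.1 0 0 0 0 0;-2.8 0 0 0 0 0;-3.5 0 0 0 0 0",
)

```text
time: 11.0
tcp_pos: [0.6047, 0.0159, 0.1864]
tool_rot: [[0.399, 0.917, 0.003], [0.917, -0.399, 0.001], [0.002, 0.002, -1.0]]
force: [1.5, 4.6, 1.2]
finger_gap: 0.0855
grasp_force: 2.6
```

>>> send_rows(
  increments="-0.7 0 0 0 0 0;-1.4 0 0 0 0 0;-2.1 0 0 0 0 0;-2.8 0 0 0 0 0;-3.5 0 0 0 0 0",
)

```text
time: 11.5
tcp_pos: [0.5907, -0.0163, 0.1863]
tool_rot: [[0.399, 0.917, 0.002], [0.917, -0.399, 0.001], [0.002, 0.002, -1.0]]
force: [1.5, 4.9, 1.7]
finger_gap: 0.0854
grasp_force: 2.7
```

```bash
python3 g.py .578 -.045 .186 -23.4;  python3 - <<'E'
from h import *
c=cap('scene','scene5')['color'][170:390,170:390]
a=cv2.resize(c,(600,600),interpolation=3)
cv2.imwrite('pics/s5.png',np.clip(a[:,:,::-1]*1.3,0,255).astype('uint8'))
E
```

```text
t 11.5 d cm [-3.14 -0.02  0.03] w [ 0.1 -0.1 -0.1] pos [ 0.5907 -0.0163  0.1863] F [1.5 4.9 1.7] q6 2.43
```

View pics/s5.png

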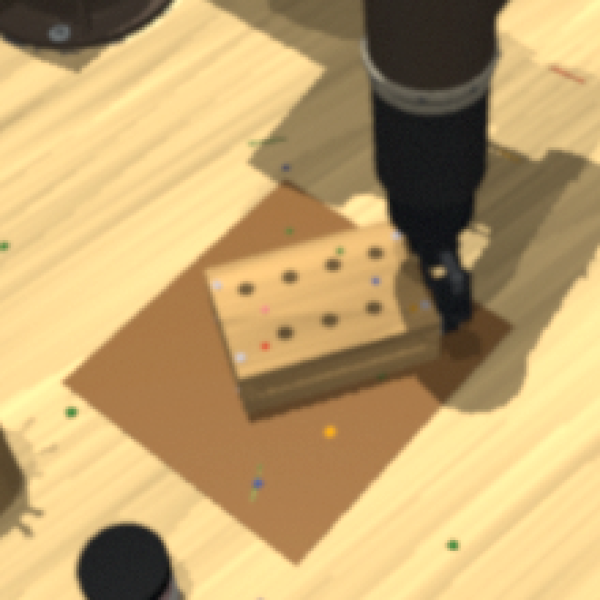

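The rack is upright and mostly on the sheet. Its near-left top corners are at (207,270) and (240,380), and it needs about 3 cm more along the push.

>>> send_rows(
  increments="-0.6 0 0 0 0 0;-1.2 0 0 0 0 0;-1.8 0 0 0 0 0;-2.4 0 0 0 0 0;-2.9 0 0 0 0 0",
)

```text
time: 12.05
tcp_pos: [0.5791, -0.0428, 0.1862]
tool_rot: [[0.399, 0.917, 0.002], [0.917, -0.399, 0.001], [0.001, 0.002, -1.0]]
force: [1.7, 5.4, 2.1]
finger_gap: 0.0851
grasp_force: 2.8
```

>>> send_rows(
  increments="1 0 0 0 0 0;3 0 0 0 0 0;5 0 -2 0 0 0;7 0 -6 0 0 0;8 0 -11 0 0 0",
)

```text
time: 12.55
tcp_pos: [0.6106, 0.0325, 0.294]
tool_rot: [[0.398, 0.917, -0.004], [0.917, -0.398, -0.002], [-0.003, -0.003, -1.0]]
force: [0.8, -0.4, -0.4]
finger_gap: 0.0853
grasp_force: 0.0
```

>>> send_rows(
  increments="4 0 -4 0 0 0;8 0 -8 0 0 0;12 0 -10 0 0 0;12 0 -10 0 0 0;12 0 -10 0 0 0",
)

```text
time: 13.05
tcp_pos: [0.6587, 0.1427, 0.3949]
tool_rot: [[0.397, 0.918, 0.0], [0.918, -0.397, 0.0], [0.0, 0.0, -1.0]]
force: [0.6, -0.1, -1.4]
finger_gap: 0.0853
grasp_force: 0.0
```

Run:
```python
from h import *
c=cap('scene','scene6')['color'][170:390,170:390]
a=cv2.resize(c,(600,600),interpolation=3)
cv2.imwrite('pics/s6.png',np.clip(a[:,:,::-1]*1.3,0,255).astype('uint8'))
```

```text
(no output)
```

View pics/s6.png

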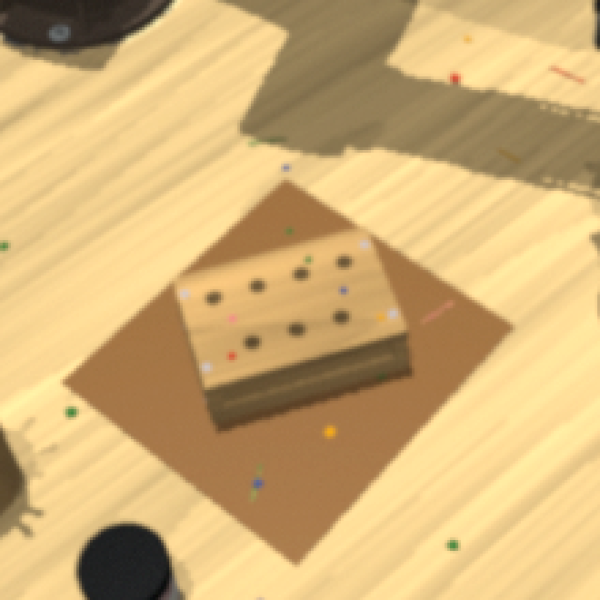

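The rack stands holes up on the sheet. Its top corners are at (177,280), (370,230), (408,335) and (208,390), so I'll check the four base corners in the sheet frame and hand in if they have margin.

Run:
```python
from h import *
c=load('scene6');px=lambda l:np.array(l)*220/600+170
P=pix(c,px([[177,280],[370,230],[408,335],[208,390]]),.06)[:,:2]
S=pix(c,px([[287,180],[513,326],[298,566],[63,382]]),0.)[:,:2]
o=S.mean(0);ex=(S[1]-S[0]+S[2]-S[3]);ex/=np.linalg.norm(ex);ey=np.array([-ex[1],ex[0]])
print(S.round(3));Q=np.c_[(P-o)@ex,(P-o)@ey];T=np.c_[(S-o)@ex,(S-o)@ey];print(Q.round(3),T.round(3))
ok=(abs(Q).max(0)<abs(T).min(0)-.012).all();print(ok)
if ok: print(env.finish_job())
```

```text
[[ 0.388 -0.019]
 [ 0.66   0.023]
 [ 0.708 -0.271]
 [ 0.432 -0.314]]
[[-0.102 -0.031]
 [-0.004  0.118]
 [ 0.094  0.051]
 [-0.002 -0.096]] [[-0.138  0.149]
 [ 0.137  0.149]
 [ 0.14  -0.149]
 [-0.139 -0.149]]
True
the job is handed in; nothing more can be done
None
```

The rack stands on its base with the holes up and its whole base on the drip sheet, at least 30 mm inside every edge by the last camera image. The arm was clear and nothing else was touched; the job was handed in at about 13 s, and no verdict was returned.

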